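Load the egg rack at the market stall

ROBOT

A 6-joint arm with a two-finger parallel gripper is mounted at the origin on the work surface. World frame = base frame: x ahead of the robot, y to its left, z up, the work surface at z = 0. Lengths are in m, angles in degrees, forces in N, time in s.
With the tool pointing down it reaches from about 0.4 to 0.825 m from the base axis. Payload 7 kg.
Tool frame: the origin (TCP) lies midway between the tips of the shut fingers; the grasp point (between the pads) lies 19 mm behind it (r.hold_point_z is the distance from the TCP to the grasp point, in m); y points along the fingers, z is the direction in which the jaws open and shut, and the axes are right-handed (so a half turn about y gives the same grasp; the last joint's range is limited). The gripper opens to 88 mm and grips with 3 to 60 N. Pads are 19 mm wide; open, the fingers measure 130 mm over their backs; the gripper's body (78 mm by 193 mm) begins 47 mm behind the grasp point.
Start: joints at [85.09, 20.546, 0.682, 0, -70.136, -16.507], TCP at [0.246, 0.628, 0.227] pointing down, gripper open.
Joint ranges: [-176.03, 176.03], [-82.01, 121.73], [-58.28, 71.71], [-173.87, 95.51], [-174.79, -0.11], [-173.66, 173.66]. Speed limits (degrees/s): [136.94, 136.94, 172.46, 180, 180, 180].

INTERFACE

Orientations are given as [roll, pitch, yaw] about the fixed x, y, z axes, in that order (R = Rz(yaw) Ry(pitch) Rx(roll)).
In Python, from plant import r, imaging gives the robot as it stands.
- The arm moves only by the tool drive_tool, never from a script. Its argument "deltas" is a list of rows, each a list of 6 numbers: the shift along the world's x, y, z in cm, then the turn, a rotation vector about the world's x, y, z in rad. In form: [[tx, ty, tz, rx, ry, rz], ...]. A call has exactly 8 rows; each row is the pose to reach, as a shift and turn from the pose commanded when the call began; what a row does not reach only later rows make up. A row lasts 1/12 s, in which the tool goes at most 41.7 mm and 7.16 degrees, less where a joint would pass 70% of its speed; a pose out of reach is approached as far as the arm can. A call with a gripper value outside its range is refused whole. "claw" is the opening, from 0 (shut) to 1 (fully open), set as the call begins (left out, the last holds). The fingers move at their own pace and stop on an object; "squeeze" is the grip in N (left out, the last holds). Time passes only in rows, so rows that repeat a pose let the fingers close, or fill a call up. It gives the time, the measured TCP pose, the force and the opening at its end, in the units of the state.
- r.get_state(): the state, without advancing time (a new reading comes with each control period).
- imaging.capture(name): name is "scene" or "side" or "wrist"; returns the picture (480x640x3 uint8, red, green, blue); there is no depth.
- imaging.get_calibration(name): a dict with "mtx" (3x3 intrinsics, pixels), "k1" (the pictures are not rectified: a ray, as slopes to the right and down, at radius r is drawn at 1 + k1 r^2 times it, then the intrinsics apply), "R" (3x3) and "t" (3): a world point X has camera coordinates R X + t; the wrist camera has in their place "T_tool_cam" (4x4, takes a point from camera to tool coordinates, whose origin is the TCP and whose axes are the tool frame's). Camera axes: x right, y down, z forward; pixel columns grow to the right and rows downward; lengths in m; the calibration is good to about 2 mm. A picture is of the moment at which its call begins: read the wrist's pose just before it. get_calibration takes no time and is no camera call.
- r.close_job(): hands the job in, once; it reports no verdict.
Trained networks look in the newest picture that a camera, given by its name, has taken for a name from the list of things; names that differ only in an ending like _2 or _b are one class to them, and where a whole thing is asked for, a point or a joint stands for the part that bears it (a point fixed in the world has none). Each returns a list of dicts, best first, with "score" (0 to 1); they miss things now and then, are a little off and sometimes report something else, mostly with a low value. They report only what shows in the picture. A call takes as long as a camera call.
- imaging.search_frame(camera, label): "bbox" ([left, top, right, bottom] in pixels, round what is visible of it).
- imaging.outline_of(camera, label): "region" (480x640 bool, what is visible of it) and "bbox" ([left, top, right, bottom] in pixels, round what is visible of it).
- imaging.landmark_of(camera, label): "position" ([column, row] in pixels: a listed point, or the origin of a listed thing).
The state is a dict: "time_s": time; "joints": joint angles; "qd": joint speeds; "joint_torque": joint torques, N m; "tcp_pos": TCP position; "eef_rot": TCP orientation; "contact_force": force on the tool from outside, world axes, zero at the start; "moment": the same for the moment, N m; "gripper_width": finger opening in m.
Only numpy, scipy, OpenCV 4.12 (cv2) and the standard library are available. Lean on these libraries where they do the work, as an engineer would, in place of code of your own. Each camera call takes 0.05 s, during which the arm holds its last target.

TASK

Load the two plain wooden eggs into the sloped egg rack one by one so that the big egg is dispensed first: set the big egg down at the open high end, crosswise so it rolls, let it roll down to the stop, then load the small egg in the same way so it comes to rest behind it. Set them down gently rather than dropping them from high up, and leave the wooden ball where it is.

Things in the scene. Friction and masses are not known exactly. Their poses are not given: they have to be found in the camera images.
- rack: Fixed plywood egg rack, 302 x 106. Origin: centre of its underside, on the table; x points from the high loading end to the low stop (face at x = 140), z up. Two rods 26 apart slope 13 degrees down to +x: tops 59 high at x = 0, 27 at the stop. Inner width 90; side boards rise 22 above the rods, stop 38, high end (x = -147) 17. Guard wires 70 above the rods from x = 6 to 97; open above for x under 0.
- rack_load (a point): Best loading point: on the rack's midline, level with the rod tops (75 above the table), 67 along -x from the rack's centre. Axes as the rack's, level. An egg lying crosswise on the rods (lengthwise axis along y) and let go here rolls by itself to the stop, or to the egg before it, in about 1 s; letting go some 12 above the rods does no harm.
- big_egg: Plain unpainted wooden egg, the bigger one: 70 long, 54 thick, 70 g, lying on a small fixed wooden frame (50 x 32, 8 high, long side along the egg). Origin: its centre, about 32 above the table at the start. Its x axis runs lengthwise; y and z are across. When lying on the rack's rods its centre is 25 above the rod tops.
- small_egg: Plain unpainted wooden egg, the smaller one: 58 long, 40 thick, 30 g, lying on an identical frame. Origin: its centre, about 24 above the table at the start. Its x axis runs lengthwise. When lying on the rack's rods its centre is 18 above the rod tops.
- ball: Plain wooden ball, 46 across, round, on a third identical frame; it does not belong in the rack. Origin: its centre.

How it is judged:
By the outcome, as a careful person would: the job done as asked, in the order asked, and still so for the second after the job is handed in, with the robot touching nothing.
It also fails if it takes over 58 s, if anything falls off the work surface, if the arm or the gripper's body presses on something with over 40 N, if the wrist force passes 120 N, or if a joint passes its speed limit or range.

## Working session

There is one attempt and no reset: what is moved stays moved. The work goes in short steps, Python scripts to look and compute and a tool call to move; the robot and the scene stay as the last step left them, time stands still between calls to the robot, and variables do not carry over. Pictures are saved under pics/ and viewed, and the job is handed in when it is done.

Besides the shell and the picture viewer there is one more tool, called after "Emit:" by a JSON object that holds its "name" and its "arguments", one argument or row to a line. drive_tool: Moves the arm, as the interface text tells. Its arguments: {"type":"object","properties":{"deltas":{"type":"array"},"claw":{"type":"number"},"squeeze":{"type":"number"}},"required":["deltas"]}

```bash
ls; mkdir -p pics; python3 - <<'E'
from plant import r, imaging
import cv2
print(r.get_state(), r.hold_point_z)
for n in ["scene","side"]:
    im=imaging.capture(n); cv2.imwrite(f"pics/{n}0.png",im[:,:,::-1])
    for l in ["rack","rack_load","big_egg","small_egg","ball"]:
        try:
            print(n,l,[(d['bbox'],d['score']) for d in imaging.search_frame(n,l)] if l!="rack_load" else '', [(d['position'],d['score']) for d in imaging.landmark_of(n,l)])
        except Exception as e: print(l,e)
    print(imaging.get_calibration(n))
print(imaging.get_calibration("wrist"), r.get_state()['time_s'])
E
```

```text
pics
{'time_s': 0.0, 'joints': array([ 8.50928012e+01,  2.05914880e+01,  6.32910036e-01, -1.95062222e-02,
       -7.01347978e+01, -1.65057336e+01]), 'qd': array([ 0.0350688 , -0.01721591,  0.01165312, -0.00118525,  0.04287767,
       -0.02070438]), 'joint_torque': array([-2.74924656e-03, -5.82707191e+01,  2.93053919e+01,  6.99676126e+00,
        7.12816996e-03, -1.78567143e-04]), 'tcp_pos': array([0.2462966 , 0.62793484, 0.22561745]), 'eef_rot': array([-8.99052620e+01,  8.95027699e-03,  1.58580432e+02]), 'contact_force': array([-0.08882868, -0.27495133,  0.42584657]), 'moment': array([-0.01264225,  0.04879568, -0.01259623]), 'gripper_width': 0.08777974242452778} 0.0188
scene rack [([367.5, 153.7, 480.9, 305.0], 0.74)] [([418.4, 243.6], 0.96)]
scene rack_load  [([406.7, 194.2], 0.9)]
scene big_egg [([271.6, 285.2, 310.6, 316.9], 0.56), ([368.3, 155.6, 483.1, 306.8], 0.16)] [([292.4, 303.8], 0.85)]
scene small_egg [([266.6, 232.5, 294.9, 254.2], 0.56)] [([283.1, 243.5], 0.56)]
scene ball [([154.9, 283.8, 180.9, 308.0], 0.72)] [([165.6, 295.0], 0.95)]
{'mtx': array([[542.94345608,   0. 
[... 971 characters left out ...]
       [-0.25483241, -0.43899326, -0.86159466],
       [ 0.43083668,  0.74614083, -0.50759592]]), 't': array([-0.48279957,  0.18309523,  0.75477883])}
{'mtx': array([[371.9378472 ,   0.        , 315.02400126],
       [  0.        , 371.9378472 , 242.62952464],
       [  0.        ,   0.        ,   1.        ]]), 'k1': -0.0771744228090474, 'T_tool_cam': array([[-1.70974916e-04,  9.67740165e-01,  2.51950279e-01,
        -6.82536377e-02],
       [-6.11077813e-04, -2.51950337e-01,  9.67739972e-01,
        -1.58805124e-01],
       [ 9.99999799e-01,  1.14980348e-05,  6.34441732e-04,
         2.54575881e-04],
       [ 0.00000000e+00,  0.00000000e+00,  0.00000000e+00,
         1.00000000e+00]])} 1.0
```

View pics/scene0.png

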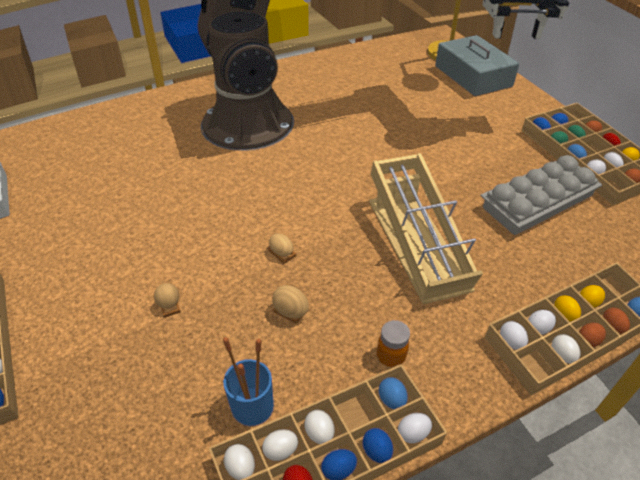

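View pics/side0.png

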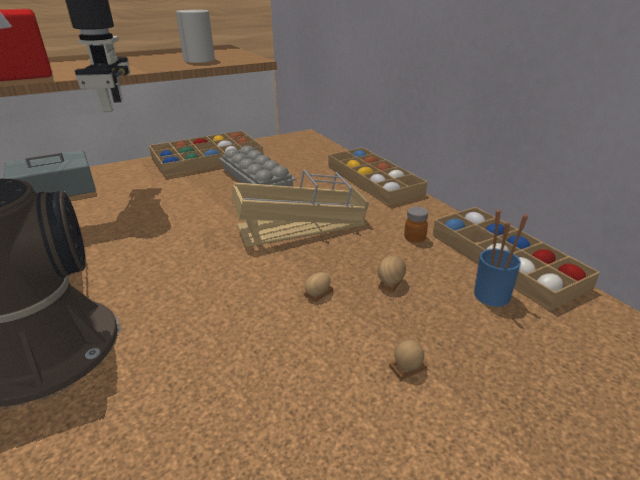

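```bash
cat > h.py <<'E'
import numpy as np, cv2
from scipy.optimize import least_squares
from scipy.spatial.transform import Rotation as Ro
def norm(c,p):
    x=(np.array(p,float)-[c['mtx'][0,2],c['mtx'][1,2]])/c['mtx'][0,0]
    return cv2.undistortPoints(np.array([[p]],float),c['mtx'],np.array([c['k1'],0,0,0.]))[0,0]
def proj(c,X,R=None,t=None):
    R=c['R'] if R is None else R; t=c['t'] if t is None else t
    X=np.atleast_2d(X)
    return cv2.projectPoints(X,cv2.Rodrigues(R)[0],t,c['mtx'],np.array([c['k1'],0,0,0.]))[0][:,0]
def wristcam(c,st):
    Rt=Ro.from_euler('xyz',st['eef_rot'],degrees=True).as_matrix()
    T=np.eye(4);T[:3,:3]=Rt;T[:3,3]=st['tcp_pos']
    W=np.linalg.inv(T@c['T_tool_cam'])
    return dict(c,R=W[:3,:3],t=W[:3,3])
def atz(c,p,z):
    n=norm(c,p); d=c['R'].T@np.array([n[0],n[1],1]); o=-c['R'].T@c['t']
    return o+d*(z-o[2])/d[2]
def tri(cs,ps):
    A=[];b=[]
    for c,p in zip(cs,ps):
        n=norm(c,p)
        for i in (0,1):
            A.append(c['R'][i]-n[i]*c['R'][2]); b.append(-(c['t'][i]-n[i]*c['t'][2]))
    return np.linalg.lstsq(np.array(A),np.array(b),rcond=None)[0]
E
python3 - <<'E'
from h import *
from plant import imaging
S=imaging.get_calibration("scene");D=imaging.get_calibration("side")
np.set_printoptions(precision=4,suppress=True)
P={'rack':((418.4,243.6),(299.9,225.2),0),'load':((406.7,194.2),(272.6,201.9),.075),'big':((292.4,303.8),(391.1,269.9),.032),'bigc':((291.1,301),(391.6,271.3),.032),'small':((283.1,243.5),(318.2,282.4),.024),'smallc':((280.7,243.3),(319.7,285),.024),'ball':((165.6,295),(412.4,355.6),.028)}
for k,(a,b,z) in P.items(): print(k,tri([S,D],[a,b]),atz(S,a,z),atz(D,b,z))
E
```

```text
rack [ 0.5618  0.1624 -0.0012] [0.5637 0.1606 0.    ] [0.5611 0.1622 0.    ]
load [0.4952 0.1648 0.0784] [0.4924 0.1669 0.075 ] [0.4979 0.172  0.075 ]
big [ 0.6128 -0.1411  0.0288] [ 0.6157 -0.1426  0.032 ] [ 0.6099 -0.1438  0.032 ]
bigc [ 0.6095 -0.1436  0.0304] [ 0.609  -0.1422  0.032 ] [ 0.6079 -0.1482  0.032 ]
small [ 0.4694 -0.0987  0.0262] [ 0.4657 -0.0963  0.024 ] [ 0.4708 -0.0986  0.024 ]
smallc [ 0.4681 -0.1042  0.0257] [ 0.4632 -0.1004  0.024 ] [ 0.4693 -0.1073  0.024 ]
ball [ 0.5004 -0.3435  0.0309] [ 0.4962 -0.3416  0.028 ] [ 0.5028 -0.3438  0.028 ]
```

Scene: the rack is at about (450,230) px, with the open high end towards the robot. The big egg is at (291,301), the small egg at (281,243) and the ball at (166,296), and both fixed cameras agree on them to within a few mm. Next I'll look at the rack with the wrist camera on the way to the eggs.

Emit:
{"name": "drive_tool", "arguments": {
  "deltas": [
    [1.3,-3,0.5,0,0,-0.075],
    [2.6,-6,1,0,0,-0.15],
    [3.9,-9,1.5,0,0,-0.225],
    [5.2,-12,2,0,0,-0.3],
    [6.5,-15,2.5,0,0,-0.375],
    [7.8,-18,3,0,0,-0.45],
    [9.1,-21,3.5,0,0,-0.525],
    [10.4,-24,4,0,0,-0.6]
  ],
  "claw": 1
}}

```text
time_s: 1.67
tcp_pos: [0.3508, 0.3868, 0.267]
eef_rot: [-90.0, -0.0, 124.0]
contact_force: [0.9, 0.3, -0.3]
gripper_width: 0.0874
```

Emit:
{"name": "drive_tool", "arguments": {
  "deltas": [
    [1.3,-3,0.5,0,0,-0.075],
    [2.6,-6,1,0,0,-0.15],
    [3.9,-9,1.5,0,0,-0.225],
    [5.2,-12,2,0,0,-0.3],
    [6.5,-15,2.5,0,0,-0.375],
    [7.8,-18,3,0,0,-0.45],
    [9.1,-21,3.5,0,0,-0.525],
    [10.4,-24,4,0,0,-0.597]
  ]
}}

```text
time_s: 2.33
tcp_pos: [0.4548, 0.1468, 0.3073]
eef_rot: [-90.0, -0.0, 89.8]
contact_force: [1.2, 0.5, -0.1]
gripper_width: 0.0875
```

```bash
python3 - <<'E'
from h import *
from plant import r,imaging
s=r.get_state();print(s['tcp_pos'],s['eef_rot'],s['joints'])
im=imaging.capture("wrist");cv2.imwrite("pics/w1.png",im[:,:,::-1])
c=wristcam(imaging.get_calibration("wrist"),s)
np.save("c1.npy",c,allow_pickle=True)
for l,z in [("rack",0),("rack_load",.075)]:
    for d in imaging.landmark_of("wrist",l): print(l,d,atz(c,d['position'],z))
E
```

```text
[0.45476698 0.14680436 0.30725359] [-9.00459452e+01 -3.82131773e-02  8.98025163e+01] [ 4.15557570e+01 -1.12556228e+00 -1.54877835e+01  2.15617848e-03
 -7.55780557e+01 -4.17537920e+01]
rack {'position': [227.6, 209.4], 'score': 0.73} [0.56660584 0.15597819 0.        ]
rack_load {'position': [277.0, 233.5], 'score': 0.67} [0.49656383 0.17015551 0.075     ]
```

View pics/w1.png

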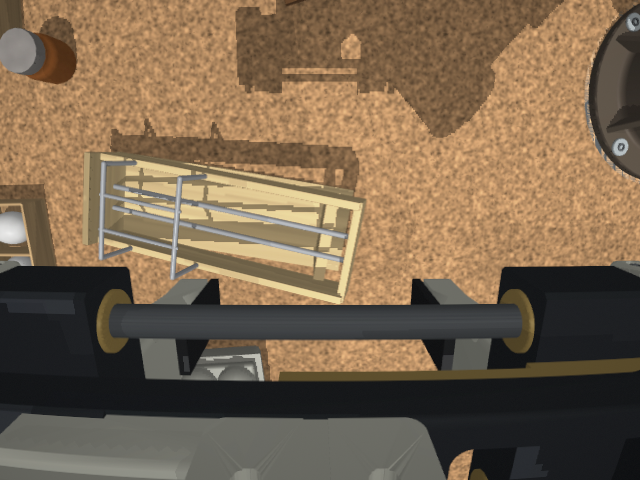

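Wrist view: the rack is yawed by about 12°. Its high-end corners are at about (365,200) and (343,302), and the rods run (347,236)→(115,186) and (342,260)→(113,208). I'll fit the rack pose to these.

```bash
python3 - <<'E'
from h import *
from plant import imaging
np.set_printoptions(precision=4,suppress=True)
c=np.load("c1.npy",allow_pickle=True).item()
S=imaging.get_calibration("scene");D=imaging.get_calibration("side")
def W(p,X):
    X=np.atleast_2d(X)/1000.;a=p[2];ca,sa=np.cos(a),np.sin(a)
    return np.c_[p[0]+ca*X[:,0]-sa*X[:,1],p[1]+sa*X[:,0]+ca*X[:,1],X[:,2]]
rod=lambda x:59-.2309*x
def rodline(p,y): return proj(c,W(p,[[-130,y,rod(-130)],[120,y,rod(120)]]))
rp={-13:[(340,234),(250,214),(125,187)],13:[(335,258),(250,239),(130,212)]}
def res(p,full=False):
    e=[]
    for y,pts in rp.items():
        a,b=rodline(p,y);d=(b-a)/np.linalg.norm(b-a)
        for q in pts: v=np.array(q)-a; e.append(d[0]*v[1]-d[1]*v[0])
    hc=proj(c,W(p,[[-151,-53,112],[-151,53,112]]))
    for q,h in zip([(364,201),(343,302)],hc): e+=list(np.array(q)-h)
    for cam,q,X in [(S,(418.4,243.6),(0,0,0)),(S,(406.7,194.2),(-67,0,75)),(D,(299.9,225.2),(0,0,0)),(D,(272.6,201.9),(-67,0,75)),(c,(227.6,209.4),(0,0,0)),(c,(277,233.5),(-67,0,75))]:
        e+=list(.4*(proj(cam,W(p,[X]))[0]-q))
    return np.array(e)
o=least_squares(res,[.56,.16,-.2],loss='soft_l1');p=o.x
print(p[:2],np.degrees(p[2]),res(p));L=W(p,[[-67,0,75]])[0];print("load",L)
im=cv2.imread("pics/w1.png")
for y in (-13,13):
    a,b=rodline(p,y);cv2.line(im,tuple(map(int,a)),tuple(map(int,b)),(0,0,255),1)
q=proj(c,W(p,[[-151,-53,112],[-151,53,112],[147,53,65],[147,-53,65]])).astype(int);cv2.polylines(im,[q],True,(0,255,0),1)
cv2.circle(im,tuple(proj(c,L)[0].astype(int)),3,(255,0,0),-1)
im2=cv2.imread("pics/scene0.png");q=proj(S,W(p,[[-151,-53,112],[-151,53,112],[147,53,65],[147,-53,65]])).astype(int);cv2.polylines(im2,[q],True,(0,255,0),1)
q=proj(S,W(p,[[-151,-53,0],[-151,53,0],[151,53,0],[151,-53,0]])).astype(int);cv2.polylines(im2,[q],True,(255,0,0),1)
cv2.imwrite("pics/w1f.png",cv2.resize(np.hstack([im[130:330,60:390],im2[130:330,330:530]]),None,fx=1.5,fy=1.5))
E
```

```text
[0.5662 0.1569] -9.724693872114829 [-0.1149  0.6899  1.0471 -0.5266 -0.881  -1.2092  0.0049 -0.4169 -0.5462
 -0.5645 -0.3233  0.5493  1.0481  0.8317  1.1369  0.1569  0.6281  0.1573
  0.1402  0.298  -1.3565 -0.6807]
load [0.5002 0.1683 0.075 ]
```

View pics/w1f.png

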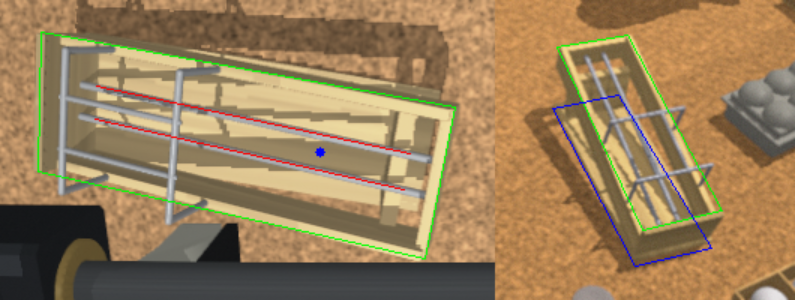

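Emit:
{"name": "drive_tool", "arguments": {
  "deltas": [
    [1.1,-3.1,-0.3,0,0,0],
    [2.2,-6.2,-0.7,0,0,0],
    [3.3,-9.3,-1,0,0,0],
    [4.4,-12.4,-1.4,0,0,0],
    [5.5,-15.5,-1.8,0,0,0],
    [6.6,-18.6,-2.1,0,0,0],
    [7.7,-21.7,-2.4,0,0,0],
    [8.5,-24.7,-2.7,0,0,0]
  ]
}}

```text
time_s: 3.15
tcp_pos: [0.5402, -0.0993, 0.2792]
eef_rot: [-90.0, -0.0, 90.1]
contact_force: [1.0, 1.8, 0.2]
gripper_width: 0.0875
```

```bash
python3 - <<'E'
from h import *
from plant import r,imaging
np.set_printoptions(precision=4,suppress=True)
s=r.get_state();print(s['tcp_pos'],s['eef_rot'],s['joints'],s['time_s'])
im=imaging.capture("wrist");o=im[:,:,::-1].copy()
c=wristcam(imaging.get_calibration("wrist"),s)
np.save("c2.npy",c,allow_pickle=True)
for l,z in [("big_egg",.032),("small_egg",.024)]:
    for d in imaging.landmark_of("wrist",l): print(l,d,atz(c,d['position'],z))
    for d in imaging.outline_of("wrist",l):
        m=d['region'].astype(np.uint8);print(d['score'],d['bbox'])
        if d['score']<.4: continue
        np.save(l+"_m.npy",m)
        cn=max(cv2.findContours(m,0,1)[0],key=cv2.contourArea);cv2.drawContours(o,[cn],-1,(0,255,0),1)
        e=cv2.fitEllipse(cn);print(e);(cx,cy),(w,h),a=e
        ax=np.array([-np.sin(np.radians(a)),np.cos(np.radians(a))])*h/2
        A=atz(c,np.array([cx,cy])+ax,z);B=atz(c,np.array([cx,cy])-ax,z)
        print(atz(c,(cx,cy),z),'len',np.linalg.norm(A-B),'yaw',np.degrees(np.arctan2(*(A-B)[1::-1])))
cv2.imwrite("pics/w2.png",o)
E
```

```text
[ 0.5402 -0.0993  0.2792] [-89.9989  -0.0071  90.1074] [ 10.0233   6.9056 -10.5171  -0.0076 -72.5772  -9.9136] 3.15
big_egg {'position': [250.3, 170.4], 'score': 0.62} [ 0.6105 -0.1422  0.032 ]
0.84 [221.8, 141.1, 279.3, 195.3]
((249.7999267578125, 167.0699005126953), (50.50287628173828, 63.428497314453125), 58.394264221191406)
[ 0.6109 -0.1458  0.032 ] len 0.06934484154990422 yaw 30.473694207278037
small_egg {'position': [375.9, 204.6], 'score': 0.72} [ 0.4722 -0.104   0.024 ]
0.71 [351.9, 186.0, 403.5, 226.6]
((379.8677673339844, 205.71099853515625), (34.88517379760742, 51.466426849365234), 72.13480377197266)
[ 0.4677 -0.1028  0.024 ] len 0.05753770083985543 yaw 18.411693479240572
```

View pics/w2.png

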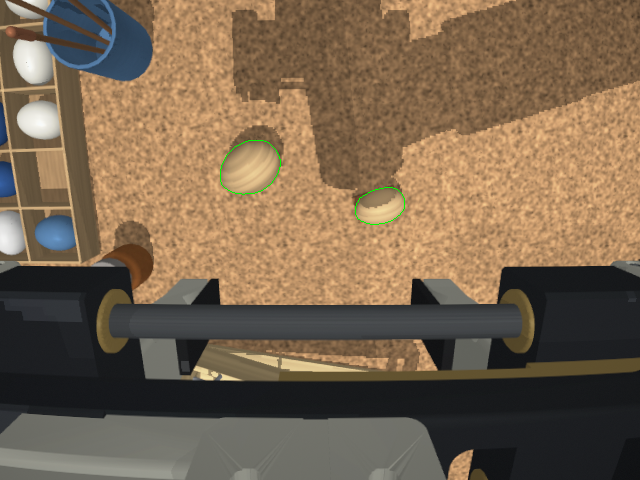

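Wrist view: the big egg is at (250,167) px, which gives (0.6105,-0.145) with its axis at 30.5°. The small egg is at (380,206) px, which gives (0.468,-0.103) with its axis at 18.4°. Their lengths come out at 69 and 57.5 mm, as they should. I'm moving to the big egg now.

Emit:
{"name": "drive_tool", "arguments": {
  "deltas": [
    [0.9,-0.6,-2,0,0,-0.12],
    [1.8,-1.2,-4,0,0,-0.24],
    [2.7,-1.8,-6,0,0,-0.36],
    [3.6,-2.4,-8,0,0,-0.48],
    [4.5,-3,-10,0,0,-0.6],
    [5.4,-3.6,-12,0,0,-0.72],
    [6.3,-4.1,-14,0,0,-0.84],
    [7.03,-4.57,-16,0,0,-0.96]
  ]
}}

```text
time_s: 4.07
tcp_pos: [0.6107, -0.1426, 0.1191]
eef_rot: [-90.0, -0.1, 34.8]
contact_force: [0.1, 0.7, 0.0]
gripper_width: 0.0877
```

Emit:
{"name": "drive_tool", "arguments": {
  "deltas": [
    [0,0,-0.5,0,0,-0.08],
    [0,0,-2.5,0,0,-0.08],
    [0,0,-5,0,0,-0.08],
    [0,0,-7,0,0,-0.08],
    [0,0,-9,0,0,-0.08],
    [0,0,-10.2,0,0,-0.08],
    [0,0,-10.4,0,0,-0.08],
    [0,0,-10.4,0,0,-0.08]
  ]
}}

```text
time_s: 4.73
tcp_pos: [0.6098, -0.1434, 0.0153]
eef_rot: [-90.0, 0.1, 30.5]
contact_force: [0.2, 0.6, -0.4]
gripper_width: 0.0876
```

```bash
python3 - <<'E'
from plant import r,imaging
import cv2
s=r.get_state();print(s['tcp_pos'],s['eef_rot'],s['joints'],s['time_s'])
im=imaging.capture("wrist");cv2.imwrite("pics/w3.png",im[:,:,::-1])
E
```

```text
[ 0.60975309 -0.14336405  0.0153466 ] [-8.99798276e+01  5.49936876e-02  3.05028191e+01] [ 4.60335891e+00  2.76850141e+01 -1.91526079e+01  8.57836484e-03
 -4.32206598e+01 -6.41068038e+01] 4.7333
```

View pics/w3.png

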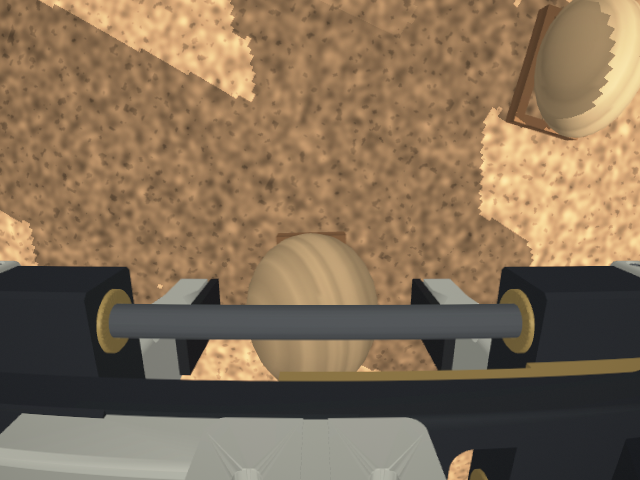

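The egg is centred between the pads, at column 313 where the axis is at 315, and its frame is square to the jaws. Closing.

Emit:
{"name": "drive_tool", "arguments": {
  "deltas": [
    [0,0,0,0,0,0],
    [0,0,0,0,0,0],
    [0,0,0,0,0,0],
    [0,0,0,0,0,0],
    [0,0,0,0,0,0],
    [0,0,0,0,0,0],
    [0,0,0,0,0,0],
    [0,0,0,0,0,0]
  ],
  "claw": 0,
  "squeeze": 15
}}

```text
time_s: 5.45
tcp_pos: [0.6101, -0.1446, 0.0158]
eef_rot: [-90.0, -0.0, 30.4]
contact_force: [0.5, -1.0, 1.4]
gripper_width: 0.053
```

```bash
python3 - <<'E'
from h import *
from plant import r,imaging
np.set_printoptions(precision=4,suppress=True)
c=wristcam(imaging.get_calibration("wrist"),dict(tcp_pos=np.array([.60975,-.14336,.01535]),eef_rot=[-89.98,.055,30.5]))
A=atz(c,(548,8),.008);B=atz(c,(510,122),.008);C=atz(c,(572,137),.008)
print(A,B,C,np.linalg.norm(A-B),np.degrees(np.arctan2(*(B-A)[1::-1])),np.degrees(np.arctan2(*(C-B)[1::-1])))
E
```

```text
[ 0.4512 -0.1234  0.008 ] [ 0.499  -0.1103  0.008 ] [ 0.4885 -0.0816  0.008 ] 0.049497500647955696 15.342158713584388 110.06640871454053
```

Emit:
{"name": "drive_tool", "arguments": {
  "deltas": [
    [0,0,1,0,0,0],
    [0,0,3,0,0,0],
    [0,0,5.5,0,0,0],
    [0,0,8,0,0,0],
    [0,0,11,0,0,0],
    [0,0,14,0,0,0],
    [0,0,16.5,0,0,0],
    [0,0,18.5,0,0,0]
  ]
}}

```text
time_s: 6.12
tcp_pos: [0.61, -0.1443, 0.2038]
eef_rot: [-90.1, -0.1, 30.4]
contact_force: [-0.2, -0.2, -1.0]
gripper_width: 0.0529
```

Emit:
{"name": "drive_tool", "arguments": {
  "deltas": [
    [-0.5,1.3,0,0,0,0.04],
    [-1,3.3,0,0,0,0.1],
    [-1.8,5.3,0,0,0,0.16],
    [-2.5,7.3,0,0,0,0.22],
    [-3.2,9.3,0,0,0,0.28],
    [-4,11.3,0,0,0,0.34],
    [-4.7,13.3,0,0,0,0.4],
    [-5.4,15.3,0,0,0,0.46]
  ]
}}

```text
time_s: 6.78
tcp_pos: [0.5547, 0.0097, 0.2007]
eef_rot: [-90.0, 0.0, 57.0]
contact_force: [-0.3, 0.1, -1.1]
gripper_width: 0.0528
```

Emit:
{"name": "drive_tool", "arguments": {
  "deltas": [
    [-0.7,2.3,0,0,0,0.06],
    [-1.5,4.6,0,0,0,0.12],
    [-2.3,6.9,0,0,0,0.18],
    [-3.1,9.2,0,0,0,0.24],
    [-3.9,11.5,0,0,0,0.3],
    [-4.7,13.5,0,0,0,0.36],
    [-5.3,15.1,0,0,0,0.4],
    [-5.6,16,0,0,0,0.411]
  ]
}}

```text
time_s: 7.45
tcp_pos: [0.4986, 0.1702, 0.2008]
eef_rot: [-90.0, -0.0, 80.5]
contact_force: [0.4, -0.3, -0.4]
gripper_width: 0.0528
```

```bash
python3 - <<'E'
from plant import r,imaging
import cv2
im=imaging.capture("wrist");cv2.imwrite("pics/w4.png",im[:,:,::-1])
s=r.get_state();print(s['tcp_pos'],s['eef_rot'],s['joints'],s['gripper_width'],s['time_s'])
E
```

```text
[0.49877672 0.17076674 0.20077563] [-8.99935133e+01 -3.23274809e-02  8.04916106e+01] [ 4.02141288e+01  7.72473250e+00 -2.00502172e+01 -2.92196678e-02
 -6.22045836e+01 -4.97088954e+01] 0.05315719177004236 7.5
```

View pics/w4.png

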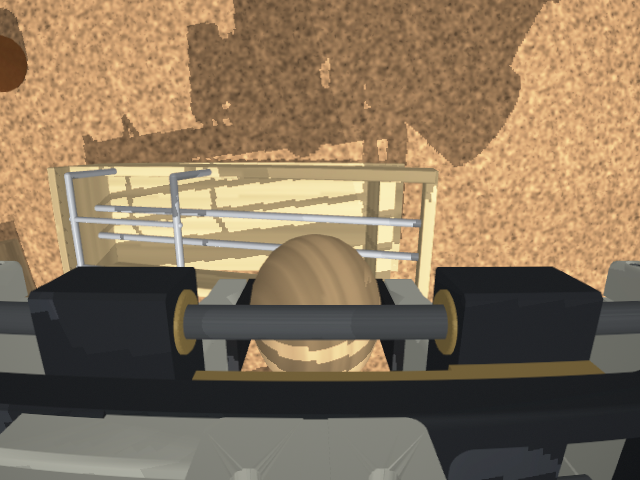

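The egg is held at 53 mm opening and lined up over the open part of the rack, with the rods running lengthwise under it. Lowering.

Emit:
{"name": "drive_tool", "arguments": {
  "deltas": [
    [0.05,-0.1,-1,0,0,0],
    [0.1,-0.2,-3,0,0,0],
    [0.1,-0.2,-5,0,0,0],
    [0.1,-0.2,-7,0,0,0],
    [0.1,-0.2,-8.5,0,0,0],
    [0.1,-0.2,-9.8,0,0,0],
    [0.1,-0.2,-10.5,0,0,0],
    [0.1,-0.2,-11,0,0,0]
  ]
}}

```text
time_s: 8.17
tcp_pos: [0.5004, 0.1654, 0.0892]
eef_rot: [-89.9, 0.1, 80.2]
contact_force: [-0.3, -0.7, -0.4]
gripper_width: 0.0532
```

```bash
python3 - <<'E'
from plant import r,imaging
import cv2,numpy as np
im=imaging.capture("side")[130:290,160:400,::-1]; im2=imaging.capture("scene")[120:320,340:500,::-1]
cv2.imwrite("pics/s5.png",np.hstack([cv2.resize(im,(480,320)),cv2.resize(im2,(256,320))]))
s=r.get_state();print(s['tcp_pos'],s['eef_rot'],s['contact_force'],s['gripper_width'],s['time_s'])
E
```

```text
[0.50054901 0.16589402 0.08978904] [-8.99410111e+01  6.61134779e-02  8.02625843e+01] [ 0.4737881   0.50199423 -0.20258342] 0.053329968139637675 8.2667
```

View pics/s5.png

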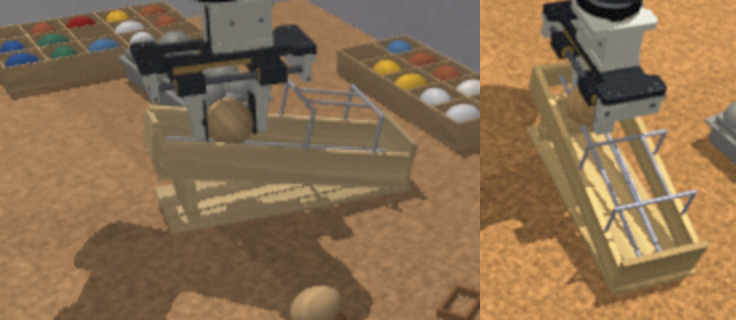

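The egg is low over the rods, inside the side boards and clear of the wires. Releasing.

Emit:
{"name": "drive_tool", "arguments": {
  "deltas": [
    [0,0.1,-0.1,0,0,0],
    [0,0.1,-0.1,0,0,0],
    [0,0.1,-0.1,0,0,0],
    [0,0.1,-0.1,0,0,0],
    [0,0.1,-0.1,0,0,0],
    [0,0.1,-0.1,0,0,0],
    [0,0.1,-0.1,0,0,0],
    [0,0.1,-0.1,0,0,0]
  ],
  "claw": 0.82
}}

```text
time_s: 8.93
tcp_pos: [0.5009, 0.1677, 0.0897]
eef_rot: [-90.0, -0.0, 80.3]
contact_force: [0.7, 1.3, 0.6]
gripper_width: 0.0718
```

Emit:
{"name": "drive_tool", "arguments": {
  "deltas": [
    [0,0,0.6,0,0,0],
    [0,0,1.4,0,0,0],
    [0,0,2.4,0,0,0],
    [0,0,3.6,0,0,0],
    [0,0,5,0,0,0],
    [0,0,6.6,0,0,0],
    [0,0,8.4,0,0,0],
    [0,0,10.4,0,0,0]
  ]
}}

```text
time_s: 9.6
tcp_pos: [0.5006, 0.1675, 0.1952]
eef_rot: [-90.0, -0.0, 80.3]
contact_force: [0.1, -0.3, -0.5]
gripper_width: 0.0718
```

```bash
cat > look.py <<'E'
import sys
from plant import r,imaging
import cv2,numpy as np
im=imaging.capture("side")[130:290,160:400,::-1]; im2=imaging.capture("scene")[120:320,340:500,::-1]
cv2.imwrite(sys.argv[1],np.hstack([cv2.resize(im,(480,320)),cv2.resize(im2,(256,320))]))
s=r.get_state();print(s['tcp_pos'],s['eef_rot'],s['contact_force'],s['gripper_width'],s['time_s'])
E
python3 look.py pics/s6.png
```

```text
[0.50265372 0.1686395  0.19817359] [-90.30201073  -0.24887904  80.35309741] [ 0.50073483 -0.25296046  0.10859623] 0.07212053859250882 9.7
```

View pics/s6.png

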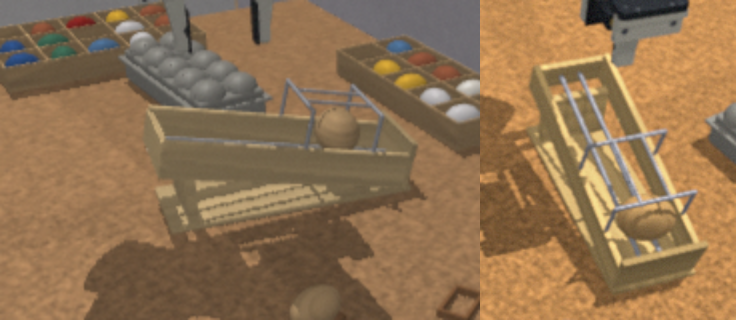

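The big egg is rolling crosswise under the guard wires towards the stop. Going for the small egg and checking the rack on the way.

Emit:
{"name": "drive_tool", "arguments": {
  "deltas": [
    [-0.2,-1.5,0.3,0,0,-0.06],
    [-0.4,-3.2,0.3,0,0,-0.13],
    [-0.6,-5,0.3,0,0,-0.2],
    [-0.8,-6.8,0.3,0,0,-0.27],
    [-1,-8.6,0.3,0,0,-0.34],
    [-1.2,-10.4,0.3,0,0,-0.41],
    [-1.4,-12.2,0.3,0,0,-0.48],
    [-1.6,-14,0.3,0,0,-0.55]
  ],
  "claw": 1
}}

```text
time_s: 10.37
tcp_pos: [0.4845, 0.0268, 0.1972]
eef_rot: [-90.0, -0.0, 48.6]
contact_force: [0.7, 0.6, -0.0]
gripper_width: 0.0878
```

Emit:
{"name": "drive_tool", "arguments": {
  "deltas": [
    [-0.2,-1.8,-1,0,0,-0.07],
    [-0.4,-3.6,-2.5,0,0,-0.14],
    [-0.6,-5.4,-4,0,0,-0.21],
    [-0.8,-7.2,-5.5,0,0,-0.28],
    [-1,-9,-7,0,0,-0.35],
    [-1.2,-10.8,-8.5,0,0,-0.42],
    [-1.4,-12.2,-9.5,0,0,-0.49],
    [-1.6,-13,-10,0,0,-0.546]
  ]
}}

```text
time_s: 11.03
tcp_pos: [0.4677, -0.1037, 0.0956]
eef_rot: [-90.0, 0.1, 17.2]
contact_force: [-0.5, 0.7, 0.9]
gripper_width: 0.0874
```

```bash
python3 - <<'E'
from h import *
from plant import r,imaging
np.set_printoptions(precision=4,suppress=True)
s=r.get_state();print(s['tcp_pos'],s['eef_rot'],s['joints'],s['time_s'])
im=imaging.capture("wrist");o=im[:,:,::-1].copy()
c=wristcam(imaging.get_calibration("wrist"),s)
l,z="small_egg",.024
for d in imaging.landmark_of("wrist",l): print(l,d,atz(c,d['position'],z))
for d in imaging.outline_of("wrist",l)[:1]:
    m=d['region'].astype(np.uint8);print(d['score'],d['bbox'])
    cn=max(cv2.findContours(m,0,1)[0],key=cv2.contourArea);cv2.drawContours(o,[cn],-1,(0,255,0),1)
cv2.imwrite("pics/w7.png",o)
E
python3 look.py pics/s7.png
```

```text
[ 0.4677 -0.1037  0.0956] [-89.9767   0.0978  17.2435] [ 11.0932   9.7941 -33.5052  -0.0174 -46.8004 -83.8378] 11.0333
0.84 [285.5, 211.9, 348.4, 296.6]
[ 0.46935954 -0.1020436   0.09727345] [-9.00145088e+01 -6.24778410e-02  1.76234042e+01] [ 0.20976365 -0.50203679 -0.11897491] 0.08782411405066026 11.2833
```

View pics/w7.png

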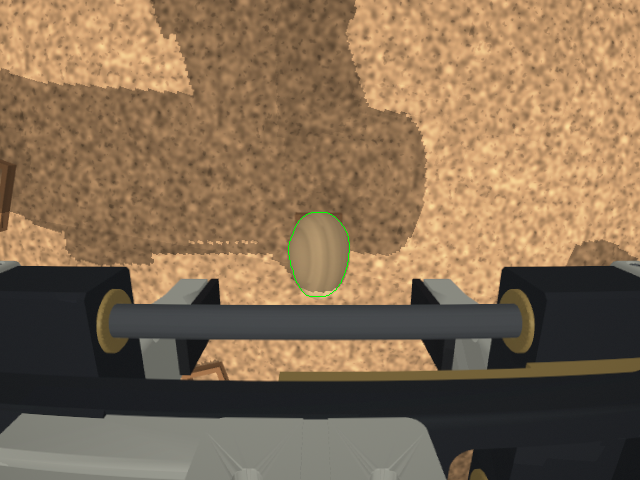

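View pics/s7.png

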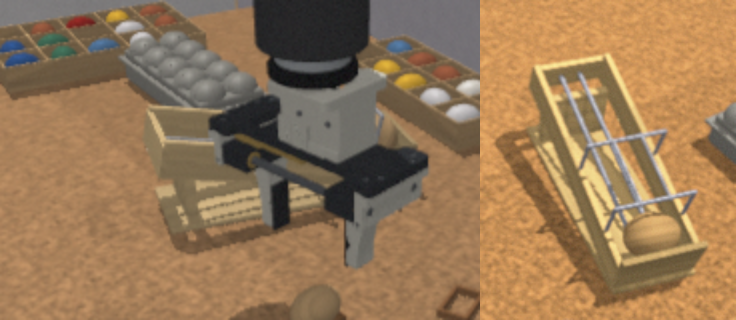

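The big egg is at the stop, lying crosswise. The small egg is at (319,254) px, upright and lined up between the jaws.

```bash
python3 - <<'E'
from h import *
from plant import r,imaging
c=wristcam(imaging.get_calibration("wrist"),dict(tcp_pos=np.array([.4690,-.1028,.0965]),eef_rot=[-90,0,17.5]))
for z in (.02,.024): print(atz(c,(319,253),z))
E
```

```text
[ 0.46952032 -0.10070025  0.02      ]
[ 0.46843057 -0.10108983  0.024     ]
```

Emit:
{"name": "drive_tool", "arguments": {
  "deltas": [
    [0,0.1,-0.7,0,0,0],
    [0,0.1,-2,0,0,0],
    [0,0.1,-3.5,0,0,0],
    [0,0.1,-5,0,0,0],
    [0,0.1,-6.5,0,0,0],
    [0,0.1,-7.8,0,0,0],
    [0,0.1,-8.5,0,0,0],
    [0,0.1,-8.7,0,0,0]
  ]
}}

```text
time_s: 11.95
tcp_pos: [0.4683, -0.1009, 0.0085]
eef_rot: [-90.0, 0.1, 17.6]
contact_force: [0.6, -0.3, 0.4]
gripper_width: 0.0878
```

```bash
python3 - <<'E'
from plant import r,imaging
import cv2
im=imaging.capture("wrist");cv2.imwrite("pics/w8.png",im[150:400,150:500,::-1])
s=r.get_state();print(s['tcp_pos'],s['eef_rot'],s['contact_force'])
E
```

```text
[ 0.46851074 -0.10101024  0.00886567] [-8.99905272e+01  7.29879395e-02  1.75797261e+01] [ 0.40541646 -0.02173046 -0.54859067]
```

View pics/w8.png

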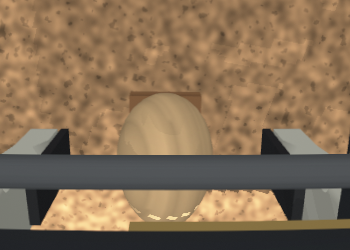

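The small egg is centred between the pads, at column 166 in the crop. Closing, then lifting.

Emit:
{"name": "drive_tool", "arguments": {
  "deltas": [
    [0,0,0,0,0,0],
    [0,0,0,0,0,0],
    [0,0,0,0,0,0],
    [0,0,0,0,0,0],
    [0,0,0,0,0,0],
    [0,0,0,0,0,0],
    [0,0,0,0,0,0],
    [0,0,0,0,0,0]
  ],
  "claw": 0,
  "squeeze": 12
}}

```text
time_s: 12.67
tcp_pos: [0.4688, -0.1014, 0.0096]
eef_rot: [-90.0, -0.0, 17.5]
contact_force: [-1.1, -0.8, -0.1]
gripper_width: 0.0399
```

Emit:
{"name": "drive_tool", "arguments": {
  "deltas": [
    [0,0,1,0,0,0],
    [0,0,3,0,0,0],
    [0,0,5.5,0,0,0],
    [0,0,8,0,0,0],
    [0,0,11,0,0,0],
    [0,0,14,0,0,0],
    [0,0,16.5,0,0,0],
    [0,0,18.5,0,0,0]
  ]
}}

```text
time_s: 13.33
tcp_pos: [0.4691, -0.1014, 0.197]
eef_rot: [-90.0, -0.1, 17.5]
contact_force: [0.6, 0.1, -0.9]
gripper_width: 0.0386
```

Emit:
{"name": "drive_tool", "arguments": {
  "deltas": [
    [0.2,1,0.2,0,0,0.04],
    [0.4,2.6,0.4,0,0,0.1],
    [0.6,4.4,0.5,0,0,0.17],
    [0.8,6.2,0.5,0,0,0.24],
    [1,8,0.5,0,0,0.31],
    [1.2,9.8,0.5,0,0,0.38],
    [1.4,11.6,0.5,0,0,0.45],
    [1.6,13.4,0.5,0,0,0.52]
  ]
}}

```text
time_s: 14.0
tcp_pos: [0.4844, 0.0337, 0.199]
eef_rot: [-90.0, 0.0, 47.5]
contact_force: [-0.2, -0.0, 0.7]
gripper_width: 0.0383
```

Emit:
{"name": "drive_tool", "arguments": {
  "deltas": [
    [0.2,1.8,0,0,0,0.08],
    [0.4,3.6,0,0,0,0.16],
    [0.6,5.4,0,0,0,0.24],
    [0.8,7.2,0,0,0,0.32],
    [1,9,0,0,0,0.4],
    [1.2,10.8,0,0,0,0.47],
    [1.4,12.5,0,0,0,0.54],
    [1.5,13.5,0,0,0,0.576]
  ]
}}

```text
time_s: 14.67
tcp_pos: [0.4996, 0.1692, 0.1989]
eef_rot: [-90.0, 0.0, 80.6]
contact_force: [0.6, -0.6, 0.2]
gripper_width: 0.0389
```

```bash
python3 - <<'E'
from plant import r,imaging
import cv2
im=imaging.capture("wrist");cv2.imwrite("pics/w9.png",im[:,:,::-1])
s=r.get_state();print(s['tcp_pos'],s['eef_rot'],s['joints'],s['gripper_width'],s['time_s'])
E
```

```text
[0.49997888 0.16998344 0.19890169] [-8.99804117e+01  1.22689695e-02  8.06640587e+01] [ 4.00685913e+01  7.91953057e+00 -2.00874027e+01 -7.80259138e-03
 -6.20151294e+01 -4.94008721e+01] 0.039136148714807764 14.7167
```

View pics/w9.png

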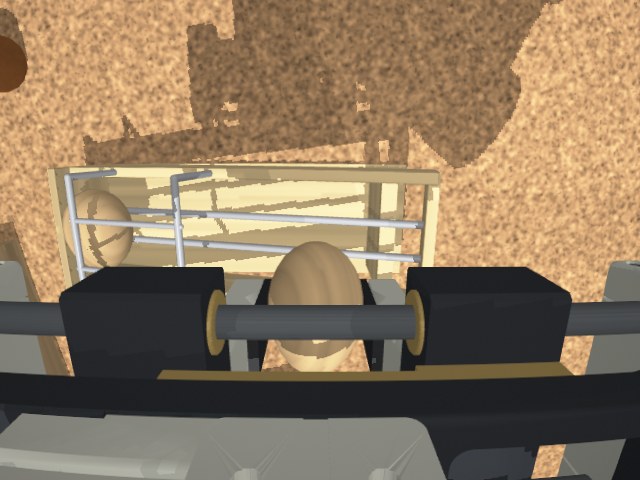

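The big egg is still at the stop, at (100,230) px. The small egg is held at 39 mm opening, crosswise over the rods. Lowering and releasing.

Emit:
{"name": "drive_tool", "arguments": {
  "deltas": [
    [0,-0.05,-1,0,0,0],
    [0,-0.1,-3,0,0,0],
    [0,-0.1,-5,0,0,0],
    [0,-0.1,-7,0,0,0],
    [0,-0.1,-8.5,0,0,0],
    [0,-0.1,-9.8,0,0,0],
    [0,-0.1,-10.8,0,0,0],
    [0,-0.1,-11.2,0,0,0]
  ]
}}

```text
time_s: 15.38
tcp_pos: [0.4987, 0.1653, 0.0855]
eef_rot: [-89.9, 0.1, 80.2]
contact_force: [0.4, 0.7, -0.5]
gripper_width: 0.0386
```

```bash
python3 look.py pics/s10.png
```

```text
[0.49931899 0.16589492 0.08673941] [-8.99346964e+01  7.14210424e-02  8.02571943e+01] [-0.55582336 -0.14190541 -0.01282265] 0.03859665872902948 15.4833
```

View pics/s10.png

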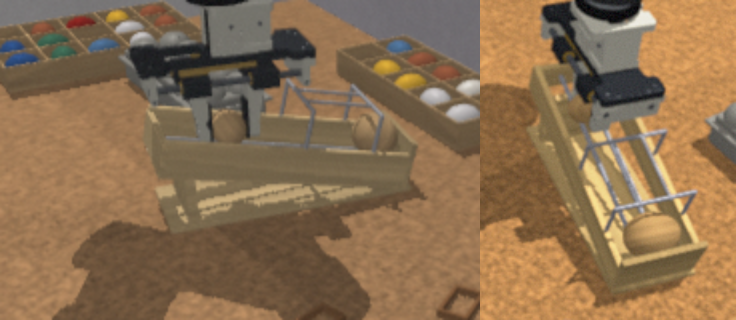

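Emit:
{"name": "drive_tool", "arguments": {
  "deltas": [
    [0,0.1,0,0,0,0],
    [0,0.1,0,0,0,0],
    [0,0.1,0,0,0,0],
    [0,0.1,0,0,0,0],
    [0,0.1,0,0,0,0],
    [0,0.1,0,0,0,0],
    [0,0.1,0,0,0,0],
    [0,0.1,0,0,0,0]
  ],
  "claw": 0.66
}}

```text
time_s: 16.15
tcp_pos: [0.4999, 0.1677, 0.0877]
eef_rot: [-90.0, -0.0, 80.3]
contact_force: [-0.1, 0.0, 0.5]
gripper_width: 0.0577
```

Emit:
{"name": "drive_tool", "arguments": {
  "deltas": [
    [0,0,0.6,0,0,0],
    [0,0,1.4,0,0,0],
    [0,0,2.4,0,0,0],
    [0,0,3.6,0,0,0],
    [0,0,5,0,0,0],
    [0,0,6.6,0,0,0],
    [0,0,8.4,0,0,0],
    [0,0,10.4,0,0,0]
  ]
}}

```text
time_s: 16.82
tcp_pos: [0.4996, 0.1675, 0.1932]
eef_rot: [-90.0, -0.0, 80.3]
contact_force: [0.1, 0.7, -0.4]
gripper_width: 0.0579
```

Emit:
{"name": "drive_tool", "arguments": {
  "deltas": [
    [0,0,0.5,0,0,0],
    [0,0,1,0,0,0],
    [0,0,2,0,0,0],
    [0,0,3,0,0,0],
    [0,0,4,0,0,0],
    [0,0,5,0,0,0],
    [0,0,5,0,0,0],
    [0,0,5,0,0,0]
  ]
}}

```text
time_s: 17.48
tcp_pos: [0.5, 0.1679, 0.2421]
eef_rot: [-90.0, -0.1, 80.3]
contact_force: [-0.0, -0.5, -0.6]
gripper_width: 0.0578
```

Emit:
{"name": "drive_tool", "arguments": {
  "deltas": [
    [0,0,0,0,0,0],
    [0,0,0,0,0,0],
    [0,0,0,0,0,0],
    [0,0,0,0,0,0],
    [0,0,0,0,0,0],
    [0,0,0,0,0,0],
    [0,0,0,0,0,0],
    [0,0,0,0,0,0]
  ]
}}

```text
time_s: 18.15
tcp_pos: [0.4998, 0.1677, 0.2415]
eef_rot: [-90.0, 0.0, 80.3]
contact_force: [0.6, 0.6, 0.1]
gripper_width: 0.0577
```

```bash
python3 look.py pics/s11.png; python3 - <<'E'
from plant import r,imaging
import cv2
for n in("side","scene"):
    imaging.capture(n)
    for l in ("big_egg","small_egg","ball"): print(n,l,[(d['bbox'],d['score']) for d in imaging.search_frame(n,l)])
E
```

```text
[0.49975126 0.16765252 0.24155518] [-8.99976138e+01  2.96768637e-03  8.03194858e+01] [-0.11817696 -0.14986286  0.50354775] 0.05809731658471084 18.25
side big_egg [([334.6, 186.9, 360.9, 206.0], 0.73)]
side small_egg [([318.5, 190.7, 338.7, 202.9], 0.45)]
side ball [([395.0, 339.7, 424.5, 372.1], 0.87)]
scene big_egg [([428.9, 254.1, 465.9, 277.3], 0.94)]
scene small_egg [([424.4, 236.2, 455.5, 256.0], 0.9)]
scene ball [([154.4, 282.8, 180.5, 306.7], 0.75)]
```

View pics/s11.png

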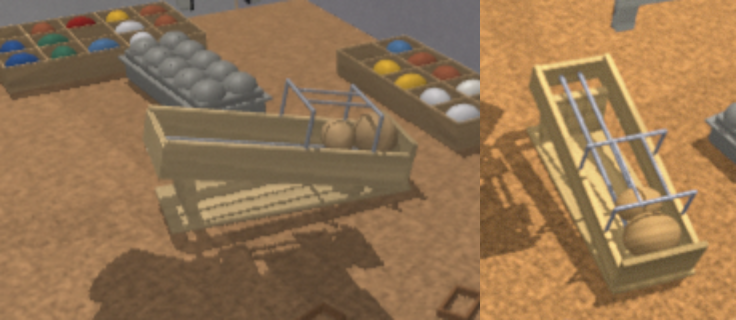

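The small egg rests directly behind the big one and the ball hasn't moved. One closer look to confirm both eggs are still and lying crosswise.

```bash
python3 - <<'E'
from plant import r,imaging
import cv2,numpy as np
a=imaging.capture("scene")[220:300,400:490,::-1];b=imaging.capture("wrist")[100:300,:320,::-1]
cv2.imwrite("pics/f.png",np.hstack([cv2.resize(a,(360,320),interpolation=2),cv2.resize(b,(440,275))[:275] if 0 else cv2.copyMakeBorder(cv2.resize(b,(440,275)),0,45,0,0,0)]))
for l in ("big_egg","small_egg"): print(l,[(d['bbox'],d['score']) for d in imaging.search_frame("scene",l)])
print(r.get_state()['time_s'])
E
```

```text
big_egg [([428.9, 253.3, 468.1, 280.3], 0.66)]
small_egg [([424.5, 235.8, 452.3, 258.8], 0.76)]
18.85
```

View pics/f.png

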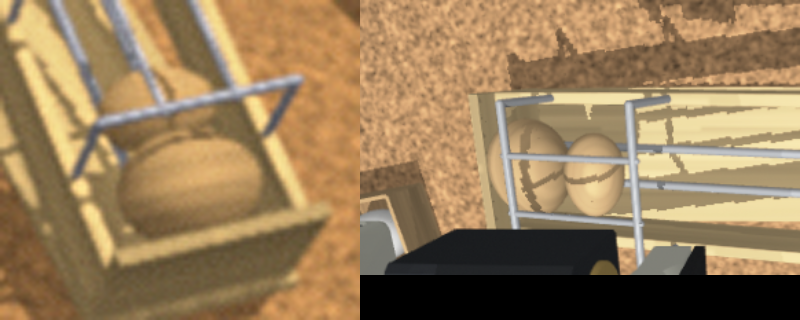

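Both eggs lie crosswise on the rods. The big one is at the stop with the small one touching behind it, both at rest, and the gripper is well clear above.

```bash
python3 -c "
from plant import r
print(r.close_job())"
```

```text
the job is handed in; nothing more can be done
None
```

Both eggs are in the rack and the job is handed in, at about 19 s of the 58 s allowed. I set the big egg down crosswise at the loading point and it rolled to the stop. The small egg went in the same way and came to rest right behind it.

**Last checks:** the final pictures show both eggs lying crosswise and touching, big one at the stop. Repeat detections put them in the same place to within about 3 px, which is the detector's own scatter. The ball was still in its place. The gripper was empty, well above the rack, and the force reading stayed within noise. No check failed or disagreed, apart from TCP readings that scattered by 1–3 mm and did no harm.

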